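# Find the rocking corner of a jig plate and set its shim

## Task

One corner of the aluminium plate on the jig bed has no proper support: with the fingertips press the plate's corners down one after another until you find the one that sinks, and leave it down. Then press the raised shim tongue beside that same corner flat onto the rail, so that it carries the plate level again; leave the other three shims raised. Only push, pick nothing up, and leave the sample on the plate and the things around the bed where they are.

Things in the scene. Friction and masses are not known exactly. Their poses are not given: they have to be found in the camera images.
- bed: fixed grey jig bed, 170 x 270 mm slab 10 mm thick with a rail along each of its two short-axis ends; origin under its centre on the table, x across the 170 mm, y along the 270 mm (to the left when unturned; it may be turned by up to about 0.3 rad), z up. The rails cover y = 82 to 135 mm on either side, their tops 23 mm above the table.
- plate: aluminium plate 164 (x) x 136 (y) x 10 mm, parallel to the bed; origin: centre of its underside, 28 mm above the table. It only rocks about its centre, stiffly, and stays as left. One of the feet under its corners, not always the same, is short: that corner yields to 2 to 4 N, sinks 4.5 mm and stays down; the opposite one rises, and pressing that would rock it back. The others are rigid.
- plate_sample: brown moulded sample, a 30 mm disc 19 mm high standing loose near the middle of the plate; origin under its centre
- loupe: small black eye loupe, a 37 mm cone 33 mm high, loose on the table; origin under its centre
- tweezers: steel tweezers 14 x 128 x 9 mm lying loose on the table to the left of the bed; origin under the centre
- dropper_bottle: brown bottle with black dropper cap, 37 mm across, 94 mm high, loose on the table; origin under its centre
- black_sample: black moulded sample, a 30 mm disc 19 mm high, loose on the table; origin under its centre
- objective_can: black and white can, 44 mm across, 63 mm high, loose on the table; origin under its centre
- corner_a (a point): point on the plate's top at its near left corner, on the screw head over the foot (60 mm in -x and 48 mm in +y from the plate's centre), 38 mm above the table while level. Press here: a press well beside it may rock the plate elsewhere
- tongue_a (a point): pressing point on top of the near left shim's steel tongue, 34 mm out from its hinge; 35 mm above the table at first, 25.5 mm when flat. The shim is a strip 26 mm wide, 2.5 mm thick, hinged at bed x = -60, y = +82 mm, 24 mm above the table; its tongue reaches 48 mm outwards over the rail, raised by 0.3 rad, its nose 24 mm inwards below the plate.
- shim_a (a joint): angle of the near left shim: 0 tongue raised, 0.30 tongue flat on the rail (its stop), where its nose holds that corner level. It moves with stiff friction (about 7 to 11 N on the pressing point) and stays as it is left; pressing its corner with more than about 10 N afterwards pushes it up again.
- corner_b (a point): point on the plate's top at its near right corner, on the screw head over the foot (60 mm in -x and 48 mm in -y from the plate's centre), 38 mm above the table while level. Press here: a press well beside it may rock the plate elsewhere
- tongue_b (a point): pressing point on top of the near right shim's steel tongue, 34 mm out from its hinge; 35 mm above the table at first, 25.5 mm when flat. The shim is a strip 26 mm wide, 2.5 mm thick, hinged at bed x = -60, y = -82 mm, 24 mm above the table; its tongue reaches 48 mm outwards over the rail, raised by 0.3 rad, its nose 24 mm inwards below the plate.
- shim_b (a joint): angle of the near right shim: 0 tongue raised, 0.30 tongue flat on the rail (its stop), where its nose holds that corner level. It moves with stiff friction (about 7 to 11 N on the pressing point) and stays as it is left; pressing its corner with more than about 10 N afterwards pushes it up again.
- corner_c (a point): point on the plate's top at its far right corner, on the screw head over the foot (60 mm in +x and 48 mm in -y from the plate's centre), 38 mm above the table while level. Press here: a press well beside it may rock the plate elsewhere
- tongue_c (a point): pressing point on top of the far right shim's steel tongue, 34 mm out from its hinge; 35 mm above the table at first, 25.5 mm when flat. The shim is a strip 26 mm wide, 2.5 mm thick, hinged at bed x = +60, y = -82 mm, 24 mm above the table; its tongue reaches 48 mm outwards over the rail, raised by 0.3 rad, its nose 24 mm inwards below the plate.
- shim_c (a joint): angle of the far right shim: 0 tongue raised, 0.30 tongue flat on the rail (its stop), where its nose holds that corner level. It moves with stiff friction (about 7 to 11 N on the pressing point) and stays as it is left; pressing its corner with more than about 10 N afterwards pushes it up again.
- corner_d (a point): point on the plate's top at its far left corner, on the screw head over the foot (60 mm in +x and 48 mm in +y from the plate's centre), 38 mm above the table while level. Press here: a press well beside it may rock the plate elsewhere
- tongue_d (a point): pressing point on top of the far left shim's steel tongue, 34 mm out from its hinge; 35 mm above the table at first, 25.5 mm when flat. The shim is a strip 26 mm wide, 2.5 mm thick, hinged at bed x = +60, y = +82 mm, 24 mm above the table; its tongue reaches 48 mm outwards over the rail, raised by 0.3 rad, its nose 24 mm inwards below the plate.
- shim_d (a joint): angle of the far left shim: 0 tongue raised, 0.30 tongue flat on the rail (its stop), where its nose holds that corner level. It moves with stiff friction (about 7 to 11 N on the pressing point) and stays as it is left; pressing its corner with more than about 10 N afterwards pushes it up again.
Not all that is in view belongs to the job. Leave any turquoise or yellow look-alike of the plate_sample alone.

How it is judged:
By the outcome, as a careful person would: the job done as asked, in the order asked, and still so for the second after the job is handed in, with the robot touching nothing.
It also fails if it takes over 51 s, if anything falls off the work surface, if the arm or the gripper's body presses on something with over 40 N, if the wrist force passes 120 N, or if a joint passes its speed limit or range.

## Robot

A 7-joint arm with a two-finger parallel gripper is mounted at the origin on a cart in front of the work surface, level with it; the furniture and walls round the work are solid. World frame = base frame: x ahead of the robot, y to its left, z up, the work surface at z = 0. Lengths are in m, angles in rad, forces in N, time in s.
With the tool pointing down it reaches from about 0.35 to 0.9 m from the base axis. Payload 8.1 kg.
Tool frame: the origin (TCP) lies between the finger pads; the fingertips stand 22 mm ahead of it and the grasp point (between the pads) lies 3 mm ahead of it; x points along the fingers, y is the direction in which the jaws open and shut, and the axes are right-handed (so a half turn about x gives the same grasp; the last joint's range is limited). The gripper opens to 92 mm and grips with 3 to 60 N. Pads are 19 mm wide; open, the fingers measure 130 mm over their backs; the gripper's body (75 mm by 190 mm) begins 47 mm behind the grasp point.
Start: joints at [1.107, 0.434, 0.025, 1.573, -0.012, 1.134, -0.075], TCP at [0.221, -0.585, 0.249] pointing down, gripper open.
Joint ranges: [-2.62, 2.62], [-0.44, 2.09], [-1.27, 1.32], [0.08, 2.57], [-1.32, 4.46], [0.12, 2], [-2.74, 2.74]. Speed limits (rad/s): [2.22, 2.22, 3.01, 3.01, 3.14, 3.14, 3.14].

## Interface

Orientations are given as a unit quaternion [x, y, z, w].
In Python, from bench import * gives the robot as it stands. The module is installed in compiled form; this text tells all that it offers. Calls block until the motion is done:
- move_ptp(position, orientation): joint-space move of the TCP to a pose.
- line_to(position, rotation=None, velocity=0.15, guard=None): straight line of the TCP; rotation=None keeps the orientation; velocity is the mean speed in m/s. With guard (N) it stops when the force on the tool has changed by that much, and returns True; else False.
- move_j(angles): joint-space move.
- move_gripper(opening, grasp_force=None): finger opening in m; grasp_force is the grip in N (None keeps the last); returns when the fingers have stopped.
- wait(seconds).
- solve_ik(position, orientation): joint angles nearest the present ones, or None.
- camera(name): name is "side" or "top"; returns the picture (400x640x3 uint8, blue, green, red); there is no depth.
- camera_params(name): a dict with "intrinsics" (3x3 intrinsics, pixels), "eye" and "orientation" of the camera in the world. Camera axes: x right, y down, z forward; pixel columns grow to the right and rows downward; lengths in m; the calibration is good to about 2 mm. A picture is of the moment at which its call begins. camera_params takes no time and is no camera call.
A pose or a line that the arm cannot do raises PlanningError and nothing moves.
- close_job(): hands the job in, once; it reports no verdict.
Readings, each from a call of its own:
- get_time(): time.
- get_joints(): joint angles.
- get_qd(): joint speeds.
- get_tau(): joint torques, N m.
- get_ee_pos(): TCP position.
- get_eef_rot(): TCP orientation.
- get_ft_force(): force on the tool from outside, world axes, zero at the start.
- get_ft_torque(): the same for the moment, N m.
- get_finger_gap(): finger opening in m.
Only numpy, scipy, OpenCV 4.12 (cv2) and the standard library are available. Lean on these libraries where they do the work, as an engineer would, in place of code of your own. Each camera call takes 0.05 s, during which the arm holds its last target. There are 200 camera calls.

## Working session

There is one attempt and no reset: what is moved stays moved. The work goes in short steps, each a Python script; the robot and the scene stay as the last script left them, time stands still between calls to the robot, and variables do not carry over. Pictures are saved under pics/ and viewed, about 8 in all and at most 12, crops included, and the job is handed in when it is done.

```bash
mkdir -p pics; python3 - <<'E'
from bench import *
import cv2
for n in("top","side"):
    cv2.imwrite(f"pics/{n}0.png",camera(n)); p=camera_params(n); print(n,p)
print(get_time(),get_ee_pos(),get_eef_rot(),get_finger_gap(),get_ft_force())
E
```

```text
top {'intrinsics': array([[435.49738448,   0.        , 314.28261071],
       [  0.        , 435.49738448, 199.44706992],
       [  0.        ,   0.        ,   1.        ]]), 'eye': array([0.43843644, 0.07317325, 1.11427734]), 'orientation': array([-0.70324204,  0.7091882 , -0.03865108,  0.03176196])}
side {'intrinsics': array([[440.44282098,   0.        , 317.81828217],
       [  0.        , 440.44282098, 196.16587713],
       [  0.        ,   0.        ,   1.        ]]), 'eye': array([0.57616129, 0.88337583, 0.75885579]), 'orientation': array([ 0.01306131,  0.90365523, -0.42777221, -0.01573436])}
0.1 [ 0.22044898 -0.58436918  0.24802775] [-0.69550673 -0.1273328   0.69576745 -0.12635027] 0.0918059599241628 [-0.68494546 -0.39892833 -0.53747145]
```

View pics/top0.png

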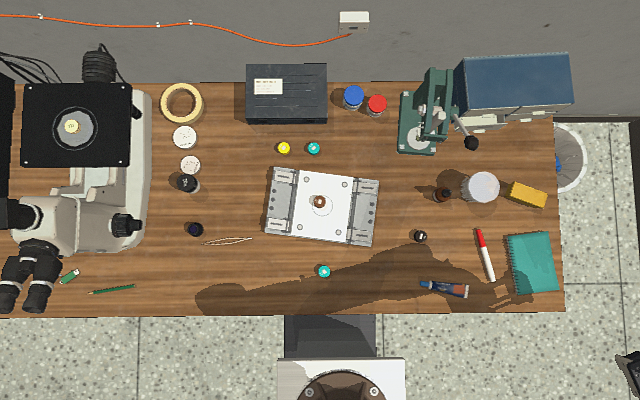

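View pics/side0.png

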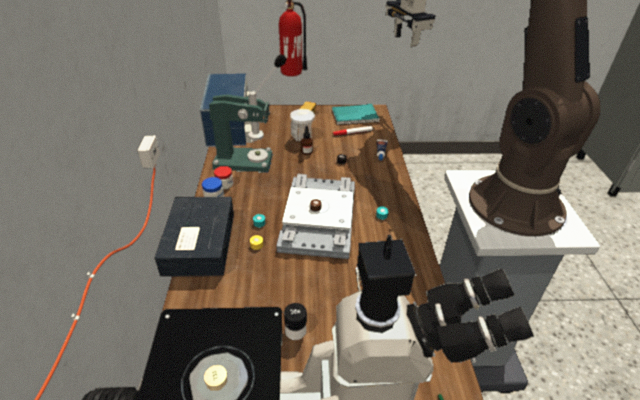

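```bash
cat > h.py <<'E'
import numpy as np, cv2
from scipy.spatial.transform import Rotation as R
from bench import *
def ray(n,uv,z):
    p=camera_params(n); K=p["intrinsics"]; uv=np.atleast_2d(uv)
    d=np.c_[uv,np.ones(len(uv))]@np.linalg.inv(K).T
    d=R.from_quat(p["orientation"]).apply(d); e=p["eye"]
    return e+d*((z-e[2])/d[:,2])[:,None]
def proj(n,P):
    p=camera_params(n); c=R.from_quat(p["orientation"]).inv().apply(np.atleast_2d(P)-p["eye"])
    c=c@p["intrinsics"].T; return c[:,:2]/c[:,2:]
E
python3 - <<'E'
from h import *
im=cv2.imread("pics/top0.png")
c=cv2.resize(im[155:260,255:390],None,fx=5.8,fy=5.5,interpolation=cv2.INTER_CUBIC); cv2.imwrite("pics/crop_top.png",cv2.resize(im[155:260,255:390],None,fx=5.5,fy=5.5,interpolation=cv2.INTER_CUBIC))
g=im.min(2); m=((g>185)*255).astype(np.uint8)
m[:155]=0;m[260:]=0;m[:,:255]=0;m[:,390:]=0
cs,_=cv2.findContours(m,0,2)
c=max(cs,key=cv2.contourArea); r=cv2.minAreaRect(c); print(r,cv2.boxPoints(r))
P=ray("top",cv2.boxPoints(r),0.038); print(P, P.mean(0)); print(np.linalg.norm(np.diff(P,axis=0),axis=1))
E
```

```text
((321.0699768066406, 206.00999450683594), (57.27565002441406, 66.7508773803711), 8.130101203918457) [[287.99997 234.99998]
 [297.43997 168.92   ]
 [354.13998 177.02   ]
 [344.69998 243.09999]]
[[ 0.45850925  0.12769363  0.038     ]
 [ 0.62301353  0.10362789  0.038     ]
 [ 0.60149641 -0.03790272  0.038     ]
 [ 0.43742444 -0.01169636  0.038     ]] [0.53011091 0.04543061 0.038     ]
[0.16625527 0.14315691 0.1661517 ]
```

View pics/crop_top.png

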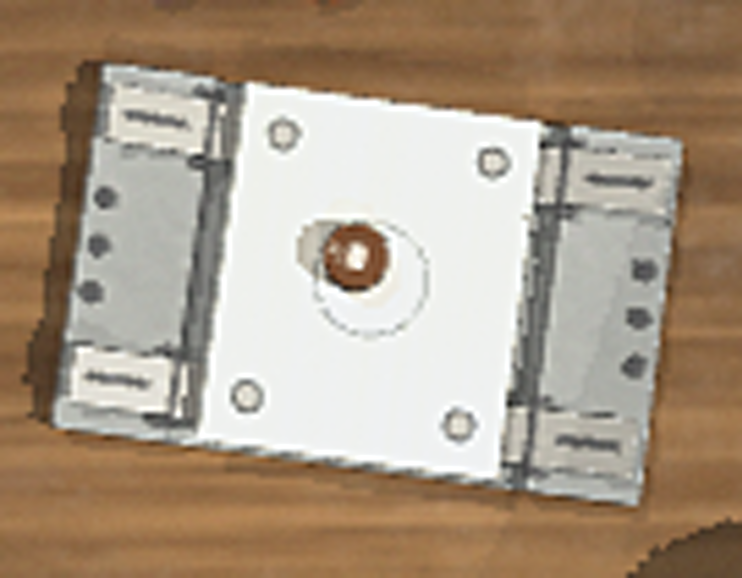

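```bash
cat >> h.py <<'E'
_px=np.array([[247,396],[458,425],[493,162],[283,134]])/5.5-.41+[255,155]  # a b c d
LOC=np.array([[-60,48],[-60,-48],[60,-48],[60,48]])/1e3
W=ray("top",_px,.038)[:,:2]
_z=(W-W.mean(0))@[1,1j]; _l=LOC@[1,1j]; TH=np.angle((_z*_l.conj()).sum()); C=W.mean(0)
M=np.array([[np.cos(TH),-np.sin(TH)],[np.sin(TH),np.cos(TH)]])
COR=C+LOC@M.T
TON=C+np.array([[-60,116],[-60,-116],[60,-116],[60,116]])/1e3@M.T
def quat(s):
    Y=s*np.array([np.cos(TH),np.sin(TH),0]); X=np.array([0,0,-1.]); return R.from_matrix(np.c_[X,Y,np.cross(X,Y)]).as_quat()
E
python3 - <<'E'
from h import *
print("C",C,"th",TH,"resid mm",(W-COR)*1e3); print(COR,TON)
print("cur Y",R.from_quat(get_eef_rot()).as_matrix()[:,1],get_joints())
for s in(1,-1):
    for p in [(.42,-.25,.25),*[(*c,.08) for c in COR],*[(*c,.06) for c in TON]]:
        q=solve_ik(p,quat(s)); print(s,np.round(p,3),None if q is None else np.round(q,2))
E
```

```text
C [0.53140146 0.04336883] th -0.1440023268970227 resid mm [[ 0.03910341 -0.20832254]
 [ 0.01810538  0.26728415]
 [ 0.09154312 -0.09089868]
 [-0.14875191  0.03193707]]
[[ 0.47891073  0.09948231]
 [ 0.46513424  0.00447596]
 [ 0.58389219 -0.01274466]
 [ 0.59766868  0.0822617 ]] [[ 0.48866909  0.16677848]
 [ 0.45537589 -0.06282022]
 [ 0.57413384 -0.08004083]
 [ 0.60742703  0.14955787]]
cur Y [ 0.35294245 -0.93564393 -0.00143312] [ 1.10739718  0.43515537  0.02496275  1.57399131 -0.01161397  1.13402861
 -0.07511926]
1 [ 0.42 -0.25  0.25] [ 0.73  0.24 -0.36  1.87  0.1   1.05  0.18]
1 [0.479 0.099 0.08 ] [ 0.18  0.53 -0.65  2.04  0.48  0.72 -0.92]
1 [0.465 0.004 0.08 ] [ 0.27  0.47 -0.51  2.1   0.37  0.66 -0.63]
1 [ 0.584 -0.013  0.08 ] [ 0.29  0.62 -0.52  1.82  0.41  0.82 -0.58]
1 [0.598 0.082 0.08 ] [ 0.13  0.64 -0.53  1.77  0.42  0.84 -0.73]
1 [0.489 0.167 0.06 ] [ 0.13  0.64 -0.79  1.98  0.64  0.78 -1.18]
1 [ 0.455 -0.063  0.06 ] [ 0.37  0.48 -0.45  2.14  0.37  0.59 -0.49]
1 [ 0.574 -0.08   0.06 ] [ 0.39  0.64 -0.49  1.84  0.41  0.77 -0.47]
1 [0.607 0.15  0.06 ] [ 0.04  0.71 -0.55  1.72  0.47  0.85 -0.87]
-1 [ 0.42 -0.25  0.25] [-0.46  0.35  1.18  1.95 -0.37  1.08 -2.41]
-1 [0.479 0.099 0.08 ] [ 0.44  0.7  -1.07  2.02  0.79  0.91  1.93]
-1 [0.465 0.004 0.08 ] [ 0.65  0.66 -1.07  2.08  0.78  0.87  2.12]
-1 [ 0.584 -0.013  0.08 ] [ 0.61  0.83 -1.07  1.79  0.84  1.06  2.21]
-1 [0.598 0.082 0.08 ] [ 0.43  0.85 -1.07  1.74  0.85  1.09  2.07]
-1 [0.489 0.167 0.06 ] [ 0.29  0.78 -1.07  1.97  0.86  0.94  1.77]
-1 [ 0.455 -0.063  0.06 ] [-0.74  0.74  1.14  2.22 -0.97  0.84 -2.23]
-1 [ 0.574 -0.08   0.06 ] [-0.64  0.9   1.14  1.93 -0.98  1.02 -2.32]
-1 [0.607 0.15  0.06 ] [ 0.31  0.91 -1.07  1.7   0.89  1.1   1.95]
```

```bash
cat >> h.py <<'E'
def press(xy,ztop,zend,guard,v=.015):
    line_to([*xy,.09],velocity=.15); line_to([*xy,ztop+.022+.006],velocity=.08); f0=get_ft_force()
    hit=line_to([*xy,zend+.022],velocity=v,guard=guard)
    z=get_ee_pos()[2]-.022; f=get_ft_force()-f0
    print("hit",hit,"tip z mm",round(z*1e3,2),"df",np.round(f,1),"t",round(get_time(),2),flush=True)
    return hit,z
def up(): 
    p=get_ee_pos(); line_to([p[0],p[1],.09],velocity=.08)
E
python3 - <<'E'
from h import *
move_gripper(0.0,10); print(get_time(),get_finger_gap())
move_ptp([.42,-.25,.25],quat(1)); print(get_time())
move_ptp([*COR[1],.10],quat(1)); print(get_time(),get_ft_force())
for i in (1,0):
    hit,z=press(COR[i],.038,.0315,6); up()
    print("abdc"[i] if 0 else "abcd"[i])
    if z<.0365: print("SUNK"); break
E
```

```text
1.5333 0.0002780171210815098
2.9833
4.1333 [-0.07172408 -0.40591528 -0.88966014]
hit True tip z mm 37.67 df [-0.7 -0.4  7.9] t 5.36
b
hit True tip z mm 33.57 df [-1.3 -1.6  4.9] t 7.81
a
SUNK
```

```bash
python3 - <<'E'
from h import *
press(COR[0],.034,.0305,6,.01); up()
line_to([*TON[0],.09])
hit,z=press(TON[0],.040,.0235,25,.02); wait(.3); up()
print(get_time())
line_to([.40,.10,.25]); cv2.imwrite("pics/side1.png",camera("side"));cv2.imwrite("pics/top1.png",camera("top"))
a=cv2.imread("pics/side1.png")[165:265,265:370]; b=cv2.imread("pics/side0.png")[165:265,265:370]
cv2.imwrite("pics/cmp.png",cv2.resize(np.hstack([b,a]),None,fx=3.8,fy=3.8,interpolation=cv2.INTER_CUBIC))
print(get_time(),get_ft_force())
E
```

```text
hit True tip z mm 33.53 df [-0.8 -1.7  7.7] t 9.82
hit True tip z mm 25.33 df [-3.4 -0.9  9.7] t 12.76
13.75
15.3083 [-0.48444529  0.23894526 -0.51524699]
```

View pics/cmp.png

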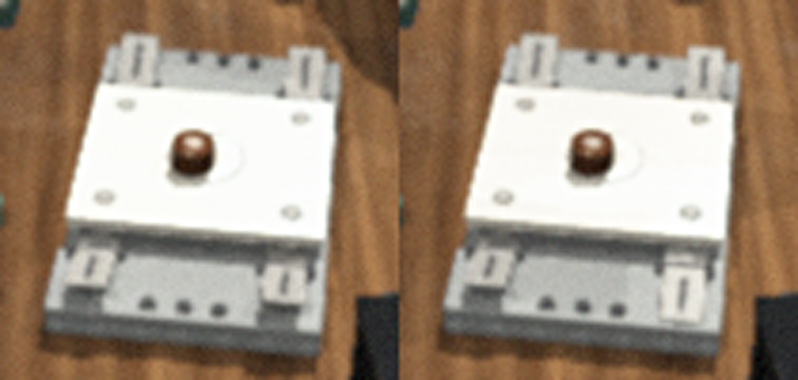

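View pics/top1.png

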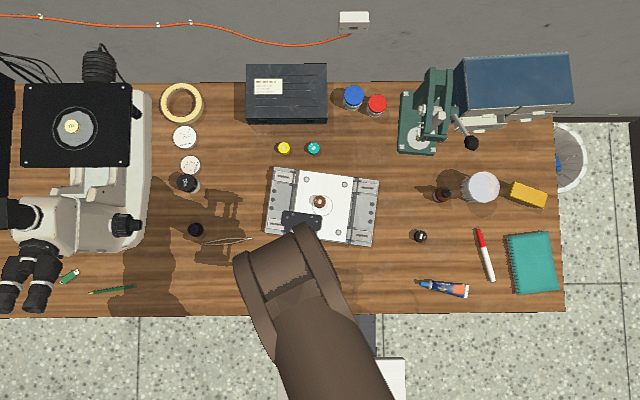

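```bash
python3 -c "
from bench import *
wait(.3); print(get_time(), get_ft_force()); close_job()"
```

```text
15.6083 [-0.32789251  0.32483815  0.01339944]
the job is handed in; nothing more can be done
```

The near left corner (a) was the unsupported one. I pressed it down, then pressed its shim tongue flat, and handed the job in at about 15.6 s.

- **Corners:** I pressed b first, and it was rigid (fingertips stopped at 37.7 mm). Corner a sank to 33.5 mm, and a second light press stopped at the same height. I did not press c or d, since a was already found.
- **Shim a:** pressing the tongue stopped at 25.3 mm, against 25.5 mm expected when flat.
- **Last checks:** the side view before and after shows tongue a flat and the other three still raised. The corner screws and the sample are where they were, so the plate looks level. I judged that only from the picture and did not touch corner a again. In the top view the things around the bed have not moved, though the arm hid the near edge of the table and one turquoise look-alike there. The robot was clear of everything, with a force reading near zero. No check failed or disagreed.

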